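Register a toy tin in the labelling fixture and lock it with the pin

ROBOT

A 7-joint arm with a two-finger parallel gripper is mounted at the origin on the work surface. World frame = base frame: x ahead of the robot, y to its left, z up, the work surface at z = 0. Lengths are in m, angles in rad, forces in N, time in s.
With the tool pointing down it reaches from about 0.4 to 0.9 m from the base axis. Payload 5.6 kg.
Tool frame: the origin (TCP) lies midway between the tips of the shut fingers; the grasp point (between the pads) lies 19 mm behind it; y points along the fingers, z is the direction in which the jaws open and shut, and the axes are right-handed (so a half turn about y gives the same grasp; the last joint's range is limited). The gripper opens to 92 mm and grips with 3 to 60 N. Pads are 20 mm wide; open, the fingers measure 128 mm over their backs; the gripper's body (75 mm by 189 mm) begins 69 mm behind the grasp point.
Start: joints at [1.173, 0.468, -0.012, 1.603, 0.006, 1.071, -0.056], TCP at [0.226, -0.61, 0.215] pointing down, gripper open.
Joint ranges: [-2.53, 2.53], [-0.31, 2.02], [-1.57, 1.55], [0.28, 2.44], [-1.29, 4.43], [0.15, 1.84], [-2.92, 2.92]. Speed limits (rad/s): [2.57, 2.57, 3.14, 3.14, 3.14, 3.14, 3.14].

INTERFACE

Orientations are given as a 3x3 rotation matrix whose columns are the frame's x, y, z axes.
In Python, from station import env, effector, solver, viewer, workorder, search_frame, tip_of gives the robot as it stands. Calls block until the motion is done:
- env.reach(position, orientation): joint-space move of the TCP to a pose.
- env.movel(position, frame=None, rate=0.15): straight line of the TCP; frame=None keeps the orientation; rate is the mean speed in m/s.
- env.goto_joints(angles): joint-space move.
- effector.release() and effector.grasp(squeeze=None): open the fingers fully, or close them until they stop; squeeze is the grip in N (None keeps the last).
- env.pause(seconds).
- solver.inverse_kinematics(position, orientation): joint angles nearest the present ones, or None.
- env.sense(): the state.
- viewer.read_camera(name): name is "side" or "top" or "wrist"; returns (picture, depth): 420x560x3 uint8, red, green, blue; 420x560 float32, m along the optical axis (not along the pixel's ray), 0 where there is no reading.
- viewer.camera_info(name): a dict with "intrinsics" (3x3 intrinsics, pixels), "dist_coeffs" ([k1, k2, p1, p2, k3] as OpenCV has them; the pictures are not rectified), "eye" and "rotation" of the camera in the world; the wrist camera has in their place "T_tool_cam" (4x4, takes a point from camera to tool coordinates, whose origin is the TCP and whose axes are the tool frame's). Camera axes: x right, y up, looking along -z (the intrinsics and any distortion apply to the point x, -y, -z); pixel columns grow to the right and rows downward; lengths in m; the calibration is good to about 2 mm. A picture is of the moment at which its call begins: read the wrist's pose just before it. camera_info takes no time and is no camera call.
A pose or a line that the arm cannot do raises env.PlanningError and nothing moves.
- workorder.finish_job(): hands the job in, once; it reports no verdict.
Trained networks look in the newest picture that a camera, given by its name, has taken for a name from the list of things; names that differ only in an ending like _2 or _b are one class to them, and where a whole thing is asked for, a point or a joint stands for the part that bears it (a point fixed in the world has none). Each returns a list of dicts, best first, with "score" (0 to 1); they miss things now and then, are a little off and sometimes report something else, mostly with a low value. They report only what shows in the picture. A call takes as long as a camera call.
- search_frame(camera, name): "at" ([x, y, z] in m, in world coordinates, good to about 4 mm: the middle of the surface that is visible of it).
- tip_of(camera, name): "at" ([x, y, z] in m, in world coordinates, good to about 4 mm: a listed point, or the origin of a listed thing).
The state is a dict: "t": time; "joint_positions": joint angles; "joint_velocities": joint speeds; "tau": joint torques, N m; "ee_pos": TCP position; "tcp_rot": TCP orientation; "wrist_force": force on the tool from outside, world axes, zero at the start; "moment": the same for the moment, N m; "gripper_width": finger opening in m.
Only numpy, scipy, OpenCV 4.12 (cv2) and the standard library are available. Lean on these libraries where they do the work, as an engineer would, in place of code of your own. Each camera call takes 0.05 s, during which the arm holds its last target. There are 200 camera calls.

TASK

Put the blue toy tin lid up on the aluminium fixture plate and push it home: its long side flush against the tall fence and one end flush against the low end stop, pressed gently, never rammed. Then let go of it and lock it there by standing the white-handled pin upright in the hole at the tin's other end, all the way down, tip first. Leave the yellow tin, the tape roll and the carton where they are.

Things in the scene. Friction and masses are not known exactly. Their poses are not given: they have to be found in the camera images.
- fixture: Fixed labelling fixture: aluminium plate 165 (x: -85 to 80) x 220 (y) x 30 mm lying on the bench; its top is the bed. Origin: on its underside, at mid-length (y), 80 mm from its +x edge. A flush green bar (fixture x 17 to 53 mm) in its slot carries a low dark end stop and the hole for the pin.
- stop_mid (a point): A mark on the bed at fixture x = 35, y = -85, z = 30 mm. The bar is clamped anywhere within 22 mm either way along y of its mid setting, in which the end stop's face (towards +y) is at this mark; its real place is not reported: feel for it. The stop is 28 mm high and spans fixture x -45 to 62 mm.
- hole_mid (a point): A mark at fixture x = 35, y = 86, z = 30 mm: where the pin hole is in the bar's mid setting. It moves with the stop, always 171 mm from the stop's face, so 11 mm beyond the tin's free end when the tin is home, in line with its middle. Hole: 17.5 mm across, 1 mm chamfer, 30 mm deep to the bench.
- fence: Dark steel fence on the bed along the plate's +x edge, 15 (x) x 220 (y) x 42 mm high, origin at the centre of its underside, axes as the fixture's. Its face towards -x (fixture x = 65 mm) is the stop for the tin's long side. Taller than the tin: a finger between them keeps the tin off.
- blue_tin: Loose closed tin box, blue with a white car on its lid: 160 (x) x 60 (y) x 36 mm (z), 0.2 to 0.4 kg. Origin: centre of its underside; z up through the lid. It starts flat on the bench. Home, its long side lies along the fixture's y, either way round.
- pin: Loose lock pin, 140 mm long: steel shaft 16 mm across and 80 mm long with a tapered tip (10 mm across, 5 mm long), then a white handle 24 mm across and 60 mm long. Origin: centre of the tip's end; z runs along the pin to the handle's end. It starts tip down in the rest, leaning 35 degrees towards the rest's -x side; draw it out along its axis. It may shift or tilt in the fingers.
- rest: Fixed sloping rest for the pin: grey foot 100 (x) x 60 (y) x 8 mm with a blue square tube, 18 mm inside, 28 mm outside, 50 mm long, leaning 35 degrees from vertical towards -x. Origin: centre of the foot's underside. The floor of the tube, where the tip rests, is at x = 25, z = 26 mm.
- yellow_tin: Bystander: the same tin in yellow with a green car, 160 x 60 x 36 mm, loose on the bench, origin at the centre of its underside.
- tape_roll: Bystander: tan roll of packing tape lying flat, 100 mm outside, 76 mm inside diameter, 48 mm high, loose, origin at the centre of its underside.
- carton: Bystander: small cardboard carton with a white band, 90 (x) x 120 (y) x 70 mm high, loose, origin at the centre of its underside.

How it is judged:
On the way, in this order (a step that is already met when the one before it is completed fails the run):
1. the blue tin lies on the plate along the fence, let go, before the pin is in (x of blue_tin in the frame of fixture between 0.033 and 0.037 m and z of blue_tin in the frame of fixture between 0.027 and 0.033 m and angle between the x axis of blue_tin and the y axis of fixture, either way round below 0.025 rad and angle between blue_tin's own z axis and vertical below 0.05 rad and contact force between the fingers and blue_tin below 0.5 N and not (x of pin in the frame of fixture between 0.031 and 0.039 m and y of pin in the frame of fixture between 0.058 and 0.114 m and z of pin in the frame of fixture below 0.008 m and horizontal distance between pin and blue_tin between 0.088 and 0.094 m and angle between pin's own z axis and vertical below 0.12 rad)), for 0.2 s.
2. the pin stands in the hole (x of pin in the frame of fixture between 0.031 and 0.039 m and y of pin in the frame of fixture between 0.058 and 0.114 m and z of pin in the frame of fixture below 0.008 m and horizontal distance between pin and blue_tin between 0.088 and 0.094 m and angle between pin's own z axis and vertical below 0.12 rad), for 0.2 s.
At the end, for the whole second after the job is handed in: Blue tin flat on the bed, lid up, long side within 2 mm and 0.025 rad of touching the fence; pin tip down in the bar's hole, 22 mm deep or more, within 0.12 rad of vertical, 88 to 94 mm from the tin's centre (91 when its end touches the end stop); both at rest (all of step 2 and x of blue_tin in the frame of fixture between 0.033 and 0.037 m and z of blue_tin in the frame of fixture between 0.027 and 0.033 m and angle between the x axis of blue_tin and the y axis of fixture, either way round below 0.025 rad and angle between blue_tin's own z axis and vertical below 0.05 rad and linear speed of each of blue_tin, pin below 0.01 m/s).
It fails at once if the blue tin is rammed against the fixture with more than 50 N (contact force between blue_tin and fixture above 50 N).
It fails at once if the yellow tin is moved by more than 20 mm (distance of yellow_tin from where it was at the start of the episode above 0.02 m).
It fails at once if the tape roll is moved by more than 20 mm (distance of tape_roll from where it was at the start of the episode above 0.02 m).
It fails at once if the carton is moved by more than 20 mm (distance of carton from where it was at the start of the episode above 0.02 m).
It also fails if it takes over 70 s, if anything falls off the work surface, if the arm or the gripper's body presses on something with over 40 N, if the wrist force passes 120 N, or if a joint passes its speed limit or range.

## Working session

There is one attempt and no reset: what is moved stays moved. The work goes in short steps, each a Python script; the robot and the scene stay as the last script left them, time stands still between calls to the robot, and variables do not carry over. Pictures are saved under pics/ and viewed, about 8 in all and at most 12, crops included, and the job is handed in when it is done.

```bash
ls; mkdir -p pics; python3 - <<'E'
from station import *
import cv2, numpy as np
s=env.sense(); print(s['t'],s['ee_pos'],s['tcp_rot'],s['gripper_width'])
for c in ['top','side']:
    p,d=viewer.read_camera(c); cv2.imwrite(f'pics/{c}0.png',p[:,:,::-1]); np.savez(f'pics/{c}0.npz',p=p,d=d)
    i=viewer.camera_info(c); print(c,i)
    for n in ['fixture','stop_mid','hole_mid','fence','blue_tin','pin','rest','yellow_tin','tape_roll','carton']:
        print(n,[(np.round(r['at'],3).tolist(),round(r['score'],2)) for r in tip_of(c,n)[:2]],[(np.round(r['at'],3).tolist(),round(r['score'],2)) for r in search_frame(c,n)[:2]])
print(viewer.camera_info('wrist'))
print(env.sense()['t'])
E
```

```text
pics
0.0 [ 0.22554313 -0.60901396  0.21364476] [[-9.37744082e-01 -7.09586920e-04  3.47326263e-01]
 [-3.47326968e-01  1.57761105e-03 -9.37742763e-01]
 [ 1.17464249e-04 -9.99998504e-01 -1.72585410e-03]] 0.09161549855945758
top {'intrinsics': array([[392.30961897,   0.        , 274.53885874],
       [  0.        , 392.30961897, 206.77121382],
       [  0.        ,   0.        ,   1.        ]]), 'dist_coeffs': array([-0.05269475,  0.        ,  0.        ,  0.        ,  0.        ]), 'eye': array([0.47466214, 0.00160927, 0.96400726]), 'rotation': array([[ 0.0172717 ,  0.99113086, -0.13176234],
       [-0.99972931,  0.01917357,  0.01317896],
       [ 0.01558843,  0.13149905,  0.99119372]])}
fixture [([0.548, -0.028, 0.002], 0.86)] [([0.545, -0.03, 0.03], 0.72), ([0.618, -0.032, 0.075], 0.58)]
stop_mid [([0.571, -0.116, 0.026], 0.63), ([0.546, -0.03, 0.004], 0.63)] [([0.546, -0.024, 0.028], 0.78), ([0.62, -0.035, 0.069], 0.62)]
hole_mid [([0.59, 0.051, 0.027], 0.86)] [([0.55, -0.026, 0.028], 0.69)]
fence [([0.621, -0.035, 0.028], 0.78), ([0.505, -0.342, 0.001], 0.43)] [([0.62, -0.034, 0.072
[... 1588 characters left out ...]
2], 0.95)]
carton [([0.748, 0.213, -0.003], 0.9)] [([0.735, 0.236, 0.067], 0.86)]
{'intrinsics': array([[291.42952043,   0.        , 279.48455246],
       [  0.        , 291.42952043, 208.62063824],
       [  0.        ,   0.        ,   1.        ]]), 'dist_coeffs': array([-0.01502762,  0.        ,  0.        ,  0.        ,  0.        ]), 'T_tool_cam': array([[ 3.07657447e-04, -9.62339212e-01, -2.71851333e-01,
        -7.63247931e-02],
       [ 6.00259139e-04,  2.71851475e-01, -9.62339034e-01,
        -1.69601342e-01],
       [ 9.99999773e-01,  1.32889524e-04,  6.61290037e-04,
        -1.23288274e-03],
       [ 0.00000000e+00,  0.00000000e+00,  0.00000000e+00,
         1.00000000e+00]])}
2.1
```

View pics/top0.png

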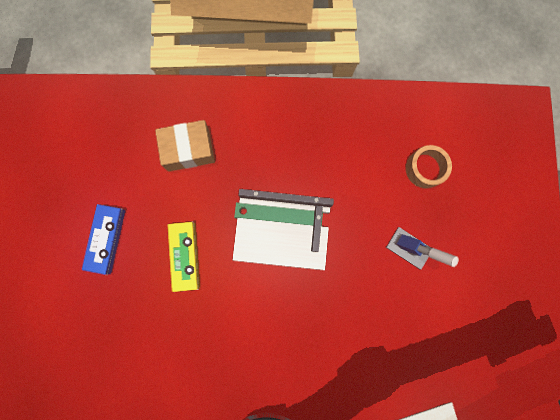

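View pics/side0.png

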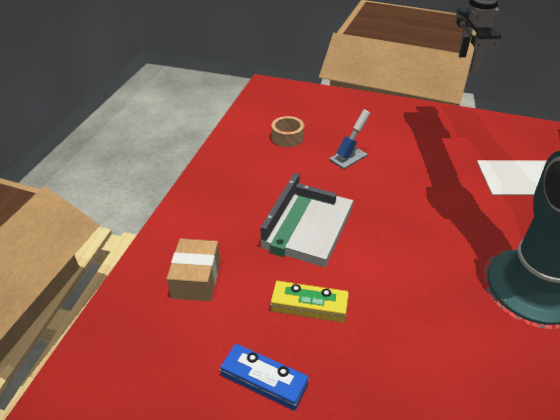

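```bash
cat > h.py <<'E'
from station import *
import numpy as np, cv2
def shot(c,name=None):
    s=env.sense(); p,d=viewer.read_camera(c); i=viewer.camera_info(c)
    if c=='wrist':
        T=i['T_tool_cam']; R=s['tcp_rot']@T[:3,:3]; e=s['ee_pos']+s['tcp_rot']@T[:3,3]
    else: R,e=i['rotation'],i['eye']
    if name: cv2.imwrite(f'pics/{name}.png',p[:,:,::-1])
    return dict(p=p,d=d,K=i['intrinsics'],D=i['dist_coeffs'],R=R,e=e)
def rays(f,uv):
    q=cv2.undistortPoints(np.asarray(uv,float).reshape(-1,1,2),f['K'],f['D']).reshape(-1,2)
    return np.c_[q[:,0],-q[:,1],-np.ones(len(q))]@f['R'].T
def on_plane(f,uv,z):
    r=rays(f,uv); return f['e']+r*((z-f['e'][2])/r[:,2])[:,None]
def cloud(f):
    h,w=f['d'].shape; uv=np.stack(np.meshgrid(np.arange(w),np.arange(h)),-1).reshape(-1,2)
    P=f['e']+rays(f,uv)*f['d'].reshape(-1,1); return P.reshape(h,w,3)
def project(f,P):
    q=(np.atleast_2d(P)-f['e'])@f['R']; q=q*[1,-1,-1]
    return cv2.projectPoints(q,np.zeros(3),np.zeros(3),f['K'],f['D'])[0].reshape(-1,2)
def rect(P):
    (c,(w,h),a)=cv2.minAreaRect((np.asarray(P)[:,:2]*1000).astype(np.float32))
    if w<h: w,h,a=h,w,a+90
    return np.array(c)/1000,(w,h),np.radians((a+90)%180-90)
def big(m):
    n,l,st,_=cv2.connectedComponentsWithStats(m.astype(np.uint8)); k=1+np.argmax(st[1:,4]); return l==k
def outline(m):
    c=max(cv2.findContours(m.astype(np.uint8),cv2.RETR_EXTERNAL,cv2.CHAIN_APPROX_NONE)[0],key=len); return c.reshape(-1,2)
def down(a):  # jaws along world angle a
    z=np.array([np.cos(a),np.sin(a),0]); y=np.array([0,0,-1.]); return np.c_[np.cross(y,z),y,z]
def flat_rect(f,m,z):
    "rectangle (centre, sizes, long-axis angle) of top faces at height z under mask m"
    P=cloud(f); k=big(m&(abs(P[...,2]-z)<.006)); return rect(on_plane(f,outline(k),z)),k
def blue(f):
    h=cv2.cvtColor(f['p'],cv2.COLOR_RGB2HSV); k=(h[...,0]>105)&(h[...,0]<130)&(h[...,1]>120)
    return cv2.morphologyEx(k.astype(np.uint8),cv2.MORPH_CLOSE,np.ones((15,15)))>0
E
python3 - <<'E'
from h import *
for c in ['top','side']:
    f=shot(c); P=cloud(f); z=P[...,2]
    r,k=flat_rect(f,blue(f)&(P[...,1]>.3),.036); print(c,'blue',r, np.median(z[k]))
    reg=(abs(P[...,0]-.56)<.13)&(abs(P[...,1]+.03)<.15)
    for n,zz in [('bed',.03),('stop',.058),('fence',.072)]:
        r,k=flat_rect(f,reg,zz); print(n,r,k.sum(),np.median(z[k]))
    g=cv2.cvtColor(f['p'],cv2.COLOR_RGB2HSV)
    reg=(abs(P[...,0]-.5)<.15)&(abs(P[...,1]+.35)<.12)
    r,k=flat_rect(f,reg&(g[...,1]<90),.008); print('foot',r,k.sum())
    print('bench z',np.median(z[300:330,180:250]))
    h=P[reg&(z>.09)&(P[...,1]<-.2)]
    print('handle pts',len(h),h.mean(0),h.min(0),h.max(0)); 
    u,sv,vt=np.linalg.svd(h-h.mean(0)); print('axis',vt[0],sv)
# reach tests
for a in [1.4,1.4-np.pi]:
    print(a,solver.inverse_kinematics([.514,.4,.1],down(a)))
E
```

```text
top blue (array([0.51416516, 0.39803729]), (158.079833984375, 61.61404800415039), np.float64(-0.15778909879388678)) 0.03636817826027239
bed (array([ 0.53676471, -0.02483026]), (227.47772216796875, 151.12559509277344), np.float64(1.4844226889506291)) 5339 0.03058666818497069
stop (array([ 0.54936273, -0.10981071]), (111.1923828125, 16.37936782836914), np.float64(-0.10250427140882286)) 315 0.05921903885985724
fence (array([ 0.61761743, -0.03564805]), (219.8193359375, 15.892311096191406), np.float64(1.4844996543061324)) 645 0.07250010900891457
foot (array([ 0.50652383, -0.34359595]), (100.54926300048828, 60.07994842529297), np.float64(1.0110952734062928)) 527
bench z 0.0003414461442070582
handle pts 324 [ 0.4836771  -0.37593254  0.12336016] [ 0.46489677 -0.40477992  0.09146258] [ 0.50380183 -0.35361132  0.1454855 ]
axis [-0.34729418 -0.58681678  0.73145938] [0.35266752 0.11758838 0.08162305]
side blue (array([0.51457666, 0.40532227]), (159.42056274414062, 62.987464904785156), np.float64(-0.1575787090677705)) 0.03634903246054061
bed (array([ 0.54623444, -0.02110603]), (232.30630493164062
[... 207 characters left out ...]
260693764
fence (array([ 0.6180575 , -0.02998437]), (226.42782592773438, 17.965784072875977), np.float64(1.4850426728523995)) 426 0.07199498832682982
foot (array([ 0.5072099 , -0.33973608]), (105.12095642089844, 63.5430908203125), np.float64(1.003096003019049)) 304
bench z 0.0003786756778478839
handle pts 192 [ 0.48601341 -0.37055571  0.11831926] [ 0.46499599 -0.39591781  0.09153558] [ 0.50635305 -0.34856485  0.14607293]
axis [-0.33620971 -0.5228309   0.78333319] [0.25545294 0.09417101 0.05678888]
1.4 [-0.10388925  0.8177197  -0.92399095  1.64042482  0.72919572  1.06306809
  0.15040583]
-1.7415926535897932 [-1.0222254   0.62284089  0.4344088   1.7075746  -0.3234118   0.88282699
 -2.19372939]
```

```bash
python3 - <<'E'
from h import *
Y=-.0863
for nm,p,a in [('fix',[.55,-.03,.2],Y),('fix',[.55,-.03,.2],Y+np.pi),('fix90',[.5,-.03,.2],Y+np.pi/2),('fix90',[.5,-.03,.2],Y-np.pi/2),('tin',[.514,.4,.2],1.413),('tin',[.514,.4,.2],1.413-np.pi)]:
    q=solver.inverse_kinematics(p,down(a)); print(nm,a,None if q is None else np.round(q,2))
env.reach([.53,-.03,.22],down(Y)); 
f=shot('wrist','w_fix'); P=cloud(f); z=P[...,2]
print(env.sense()['t'])
for n,zz in [('bed',.03),('stop',.058),('fence',.072)]:
    r,k=flat_rect(f,z>.015,zz); print(n,r,k.sum(),np.median(z[k]))
env.reach([.514,.40,.16],down(1.413)); s=env.sense(); print(s['t'],np.round(s['joint_positions'],2),s['ee_pos'])
f=shot('wrist','w_tin'); r,k=flat_rect(f,blue(f),.036); print(r,k.sum(),np.median(cloud(f)[k][:,2]))
E
```

```text
fix -0.0863 [ 0.48  0.39 -0.61  1.83  0.26  1.   -0.32]
fix 3.055292653589793 [ 0.91  0.73 -1.32  1.81  0.76  1.23  2.41]
fix90 1.4844963267948965 [ 0.7   0.36 -0.84  1.94  0.32  0.98  1.19]
fix90 -1.6570963267948966 [ 0.36  0.27 -0.42  1.95  0.14  0.94 -1.79]
tin 1.413 [-0.09  0.69 -0.95  1.57  0.59  1.19  0.26]
tin -1.728592653589793 [-1.02  0.5   0.43  1.64 -0.24  1.05 -2.25]
4.5833
bed (array([ 0.5375675 , -0.02247696]), (225.80235290527344, 151.4980010986328), np.float64(1.4841332033401375)) 19190 0.029384221642913683
stop (array([ 0.54791766, -0.10621669]), (106.60411071777344, 16.13154411315918), np.float64(-0.08931975980016757)) 1117 0.05782512960875291
fence (array([ 0.61746234, -0.03303322]), (216.9184112548828, 16.510589599609375), np.float64(1.481155256609211)) 2440 0.0713534607385877
6.1833 [-0.13  0.71 -0.87  1.6   0.59  1.11  0.26] [0.51536791 0.39830352 0.16007876]
(array([0.51403186, 0.40304477]), (157.270751953125, 58.8160514831543), np.float64(-0.16077237184699353)) 5104 0.03539789177535682
```

View pics/w_fix.png

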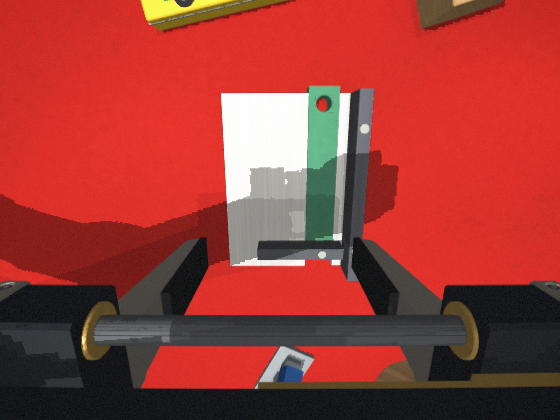

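View pics/w_tin.png

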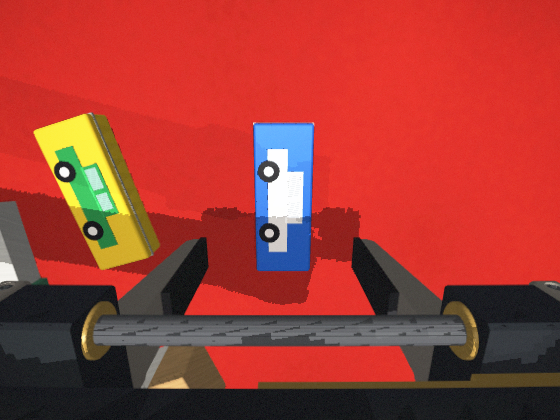

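```bash
cat >> h.py <<'E'
Y=-.0868; EX=np.array([np.cos(Y),np.sin(Y),0]); EY=np.array([-np.sin(Y),np.cos(Y),0])
ORG=np.array([.5453,-.0277,0])
def W(x,y,z): return ORG+x*EX+y*EY+np.array([0,0,z])
def Fx(p): d=np.asarray(p)-ORG; return np.array([d@EX,d@EY,d[2]])
def st(msg=''):
    s=env.sense(); w=s['wrist_force']; print(msg,'t%.2f'%s['t'],'fix',np.round(Fx(s['ee_pos'])*1e3,1),'F',np.round([w@EX,w@EY,w[2]],1),'w%.1f'%(s['gripper_width']*1e3)); return s
def feel(d,step,n,lim,rate=.03):
    "step along fixture direction d (unit) until the change of force against d passes lim; returns TCP in fixture frame"
    D=d[0]*EX+d[1]*EY+np.array([0,0,d[2]]); s=env.sense(); p=s['ee_pos'].copy(); f0=s['wrist_force']@D
    for i in range(n):
        p=p+D*step; env.movel(p,rate=rate); s=env.sense(); f=s['wrist_force']@D-f0
        if f<-lim: break
    print('feel',i,'of',n,'f %.1f'%f,'lag mm %.1f'%(((p-s['ee_pos'])@D)*1e3)); st(); return Fx(s['ee_pos'])
E
python3 - <<'E'
from h import *
R=down(1.4115)
env.reach([.514,.402,.10],R); env.movel([.514,.402,.012],R,rate=.1); st('down')
effector.grasp(25); st('grip')
env.movel([.514,.402,.15],rate=.15); s=st('up'); print(s['ee_pos'])
E
```

```text
down t7.62 fix [-68.2 425.9  12.6] F [ 0.1 -0.2  0.7] w91.6
grip t8.20 fix [-68.3 425.4  12.2] F [ 0.  -0.6  1.1] w59.8
up t9.27 fix [-68.8 424.6 148.8] F [-0.1 -0.2 -3.1] w60.2
[0.51357518 0.40126799 0.14878798]
```

```bash
python3 - <<'E'
from h import *
env.reach(W(-.008,.022,.13),down(Y)); st('above')
env.movel(W(-.008,.022,.052),rate=.12); st('low')
feel([0,0,-1],.002,8,2.5)
p=Fx(env.sense()['ee_pos']); 
env.movel(W(*(p+[0,0,.0015])),rate=.05); st('lift')
feel([0,-1,0],.002,12,4)
f=shot('wrist','w_stop')
E
```

```text
above t10.78 fix [ -7.8  23.8 130.2] F [-1.1 -0.  -4.1] w59.8
low t11.57 fix [-7.4 22.5 52.5] F [-0.2  1.2 -3.4] w59.9
feel 5 of 8 f -14.0 lag mm 1.5
 t13.07 fix [-7.4 22.5 41.9] F [-3.8 -1.1 10.6] w60.1
lift t13.32 fix [-7.2 22.5 43.5] F [ 0.8  0.1 -4. ] w59.8
feel 7 of 12 f -5.2 lag mm 2.1
 t15.32 fix [-7.3  8.6 43.7] F [-0.7  5.3 -2.9] w59.9
```

View pics/w_stop.png

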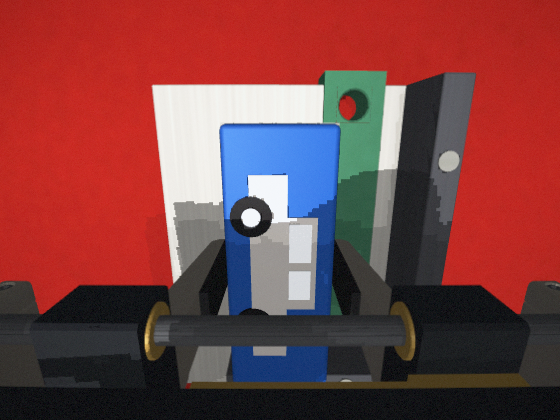

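```bash
python3 - <<'E'
from h import *
p=Fx(env.sense()['ee_pos'])
env.movel(W(-.0075,p[1]+.001,.0435),rate=.05)
feel([0,0,-1],.001,5,1.5)
effector.release(); st('rel')
q=Fx(env.sense()['ee_pos']); env.movel(W(q[0],q[1],.12),rate=.15)
R=down(Y+np.pi/2)
env.reach(W(-.063,.008,.12),R); st('rot')
f=shot('wrist','w_rot'); r,k=flat_rect(f,blue(f),.066); print('tin',Fx([*r[0],0])[:2],r[1],r[2]-Y)
env.movel(W(-.063,.008,.044),R,rate=.12); st('down')
E
```

```text
feel 1 of 5 f -7.4 lag mm 0.5
 t16.12 fix [-7.4  8.8 41.9] F [-2.  -1.5  4.1] w60.1
rel t16.76 fix [-7.5  9.3 41.4] F [-0.4  0.6 -1.1] w91.8
rot t18.66 fix [-63.1   8.  119.6] F [ 0.8  0.2 -0.3] w92.0
tin [-0.01073322  0.00814507] (157.89031982421875, 60.82103729248047) 1.5687098633040848
down t19.49 fix [-62.6   8.4  44.4] F [-0.6  0.2 -0.1] w91.8
```

```bash
python3 - <<'E'
from h import *
env.movel(W(-.030,.008,.044),rate=.06); st('a')
env.movel(W(-.012,.008,.044),rate=.05); st('b')
feel([1,0,0],.0015,12,6)
f=shot('wrist','w_push'); r,k=flat_rect(f,blue(f),.066); print('tin',Fx([*r[0],0])[:2],r[1],r[2]-Y)
r,k=flat_rect(f,np.ones(k.shape,bool),.072); print('fence',Fx([*r[0],0])[:2],r[1],r[2]-Y)
E
```

```text
a t20.19 fix [-29.7   8.2  43.9] F [ 0.6 -0.6 -0.6] w91.9
b t20.70 fix [-11.5   8.1  44. ] F [-0.8 -1.2  0. ] w92.2
feel 6 of 12 f -7.5 lag mm 2.1
 t22.45 fix [-3.1  8.1 43.8] F [-8.3 -0.7  4.8] w91.8
tin [0.05604961 0.00816649] (156.9768829345703, 16.409217834472656) 1.5712242868472832
fence [0.06623536 0.007837  ] (167.92686462402344, 14.527544975280762) 1.5776941703995218
```

View pics/w_push.png

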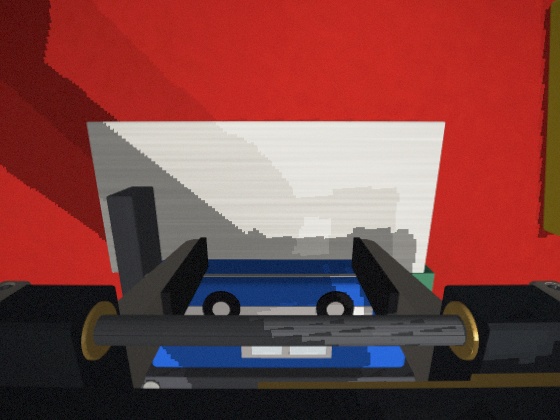

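```bash
python3 - <<'E'
from h import *
env.movel(W(-.02,.008,.044),rate=.08); env.movel(W(-.02,.008,.12),rate=.2)
effector.grasp(10)
env.reach(W(.033,.118,.12),down(Y)); st('rot')
f=shot('wrist'); r,k=flat_rect(f,blue(f),.066); print('tin',Fx([*r[0],0])[:2],r[1],r[2]-Y)
env.movel(W(.033,.118,.046),rate=.12)
env.movel(W(.033,.106,.046),rate=.05); st('near')
feel([0,-1,0],.0015,14,6)
E
```

```text
rot t26.12 fix [ 32.8 117.7 119.8] F [ 0.   0.3 -0.5] w0.3
tin [0.06430455 0.07961472] (26.404821395874023, 8.372819900512695) -1.1612777948504571
near t27.33 fix [ 33.3 105.3  46.4] F [ 0.1 -1.2  0.7] w0.4
feel 6 of 14 f -6.1 lag mm 2.1
 t29.08 fix [33.3 96.9 46.5] F [ 0.8  4.9 -1.1] w0.4
```

```bash
python3 - <<'E'
from h import *
env.movel(W(.033,.108,.046),rate=.08); env.movel(W(.033,.108,.12),rate=.2)
effector.release()
env.reach(W(.03,-.01,.20),down(Y)); st()
f=shot('wrist','w_home'); P=cloud(f)
r,k=flat_rect(f,blue(f),.066); print('tin',Fx([*r[0],0])[:2],r[1],r[2]-Y-np.pi/2)
r,k=flat_rect(f,P[...,2]>.02,.072); print('fence',Fx([*r[0],0])[:2],r[1],r[2]-Y-np.pi/2)
h=cv2.cvtColor(f['p'],cv2.COLOR_RGB2HSV)
g=(h[...,0]>60)&(h[...,0]<95)&(h[...,1]>80); g=big(g); 
hole=(cv2.morphologyEx(g.astype(np.uint8),cv2.MORPH_CLOSE,np.ones((31,31)))>0)&~g
hole=big(hole); r=rect(on_plane(f,outline(hole),.03)); print('hole',Fx([*r[0],0])[:2],r[1],hole.sum(), np.argwhere(hole).mean(0))
img=f['p'][60:320,180:420,::-1]; cv2.imwrite('pics/home_c.png',cv2.resize(img,None,fx=2.2,fy=2.2))
E
```

```text
t31.92 fix [ 29.6  -9.  199.6] F [-0.8  0.9 -0.1] w92.1
tin [0.03597371 0.00869749] (157.47801208496094, 59.256134033203125) -0.0006600744109652723
fence [0.07292278 0.00054357] (218.04684448242188, 15.576786041259766) -0.00035953668194976807
hole [0.03523409 0.097921  ] (16.474910736083984, 14.47265625) 182 [ 99.42307692 285.81868132]
```

View pics/home_c.png

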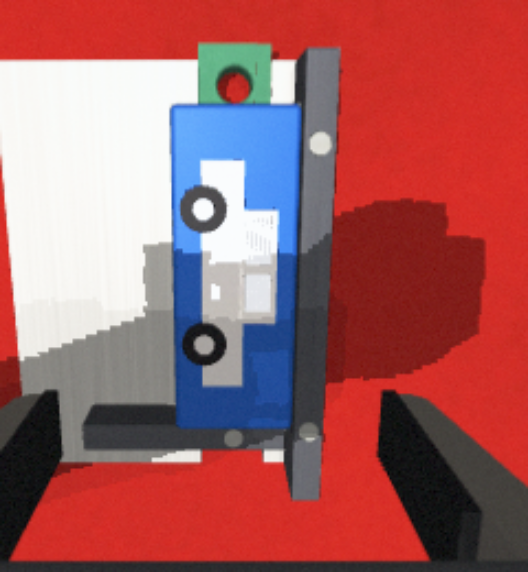

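```bash
cat >> h.py <<'E'
A=1.008; RX=np.array([np.cos(A),np.sin(A),0]); RY=np.array([-np.sin(A),np.cos(A),0])
T35=np.radians(35); PZ=-np.sin(T35)*RX+np.array([0,0,np.cos(T35)])
TIP=np.array([.5068,-.3425,0])+.025*RX+np.array([0,0,.026])
def pinR(sg):
    y=-PZ; z=sg*RY; return np.c_[np.cross(y,z),y,z]
E
python3 - <<'E'
from h import *
q0=env.sense()['joint_positions']
for sg in (1,-1):
    for s in (.09,.18,.2):
        q=solver.inverse_kinematics(TIP+s*PZ,pinR(sg)); print(sg,s,None if q is None else (np.round(q,2),round(float(abs(q-q0).max()),2)))
E
```

```text
1 0.09 (array([ 1.66,  1.3 , -1.43,  1.64,  0.73,  1.16,  2.8 ]), 3.12)
1 0.18 (array([ 1.71,  1.19, -1.44,  1.56,  0.59,  1.27,  2.9 ]), 3.22)
1 0.2 (array([ 1.72,  1.18, -1.46,  1.53,  0.58,  1.31,  2.91]), 3.22)
-1 0.09 (array([ 1.3 ,  0.78, -0.61,  1.67, -0.22,  0.96,  0.38]), 0.83)
-1 0.18 (array([ 1.33,  0.7 , -0.56,  1.58, -0.26,  1.14,  0.41]), 0.86)
-1 0.2 (array([ 1.34,  0.68, -0.55,  1.56, -0.26,  1.18,  0.42]), 0.87)
```

```bash
python3 - <<'E'
from h import *
R=pinR(-1)
env.reach(TIP+.19*PZ,R); st()
f=shot('wrist','w_pin'); P=cloud(f); q=(P-TIP)@np.c_[R[:,0],R[:,2],PZ]
h=cv2.cvtColor(f['p'],cv2.COLOR_RGB2HSV)
m=(h[...,1]<60)&(h[...,2]>70)&(abs(q[...,0])<.03)&(abs(q[...,1])<.03)&(q[...,2]>.075)&(q[...,2]<.15)&(f['d']>0)
m=big(m); print(m.sum(), np.argwhere(m).mean(0)); Q=q[m]
for s0 in np.arange(.08,.145,.01):
    k=abs(Q[:,2]-s0)<.005
    if k.sum()>5: print(round(s0,3),k.sum(),'x min/med %.1f %.1f'%(Q[k,0].min()*1e3,np.median(Q[k,0])*1e3),'z rng %.1f %.1f'%tuple(np.percentile(Q[k,1],[1,99])*1e3))
print('s range',Q[:,2].min(),Q[:,2].max())
E
```

```text
t33.45 fix [ -48.  -388.9  182.1] F [ 0.6 -0.8  0.3] w92.1
1130 [225.84336283 281.5159292 ]
0.08 20 x min/med -9.2 -7.5 z rng -10.5 9.7
0.09 74 x min/med -9.7 -7.7 z rng -11.3 11.5
0.1 85 x min/med -8.9 -7.1 z rng -10.9 12.2
0.11 91 x min/med -8.4 -6.5 z rng -10.7 11.7
0.12 103 x min/med -7.6 -5.9 z rng -11.2 12.2
0.13 115 x min/med -7.2 -5.5 z rng -10.8 11.6
0.14 642 x min/med -6.9 4.0 z rng -10.4 11.3
s range 0.08109155660635796 0.14125303500319544
```

View pics/w_pin.png

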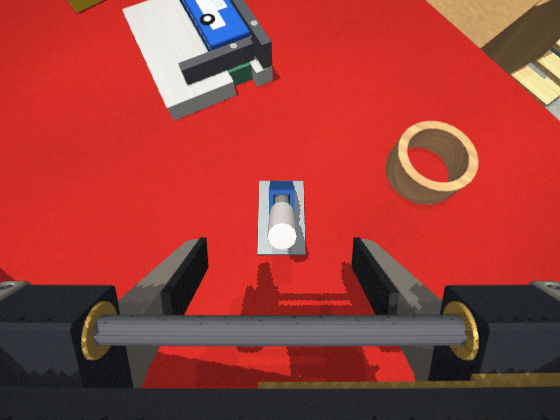

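```bash
cat >> h.py <<'E'
_x=pinR(-1)[:,0]; PZ2=(PZ+.042*_x)/np.linalg.norm(PZ+.042*_x); TIP2=TIP-.0009*_x+.0004*pinR(-1)[:,2]
_y=-PZ2; _z=-RY; PR=np.c_[np.cross(_y,_z),_y,_z]
def shaft(f,s):
    "shaft points in tool frame (x,y,z), from wrist cloud: grey, beyond the TCP along y"
    q=(cloud(f)-s['ee_pos'])@s['tcp_rot']
    m=(abs(q[...,0])<.03)&(abs(q[...,2])<.025)&(q[...,1]>.0)&(q[...,1]<.1)&(f['d']>0)
    return m,q
E
python3 - <<'E'
from h import *
env.movel(TIP2+.093*PZ2,PR,rate=.12); st('at')
effector.grasp(40); st('grip')
env.movel(TIP2+.165*PZ2,rate=.08); st('drawn')
env.movel(TIP2+.165*PZ2+[0,0,.06],rate=.15)
s=env.sense(); f=shot('wrist','w_hand'); m,q=shaft(f,s)
m=big(m); Q=q[m]; print(m.sum(),np.argwhere(m).min(0),np.argwhere(m).max(0))
for y0 in np.arange(.015,.1,.01):
    k=abs(Q[:,1]-y0)<.005
    if k.sum()>5: print(round(y0,3),k.sum(),'xmin %.1f'%(np.percentile(Q[k,0],2)*1e3),'z rng %.1f %.1f'%tuple(np.percentile(Q[k,2],[1,99])*1e3))
print('ymax',Q[:,1].max()); st()
E
```

```text
at t34.46 fix [ -24.5 -345.2  101. ] F [ 0.  -0.4  0.2] w92.1
grip t35.50 fix [ -24.6 -344.6  100.4] F [ 1.5 -0.6 -0.1] w23.4
drawn t36.55 fix [ -45.  -382.6  157.2] F [ 0.7  0.4 -0.6] w23.5
661 [204 262] [247 297]
0.015 38 xmin -12.0 z rng -12.0 10.2
0.025 55 xmin -8.4 z rng -7.7 5.2
0.035 91 xmin -8.3 z rng -8.4 6.6
0.045 77 xmin -8.3 z rng -8.7 6.4
0.055 69 xmin -8.6 z rng -8.4 6.5
0.065 62 xmin -8.8 z rng -8.4 6.8
0.075 55 xmin -8.6 z rng -8.7 6.3
0.085 41 xmin -8.8 z rng -8.6 6.5
ymax 0.08974554314225987
 t37.15 fix [ -45.5 -383.   216.5] F [ 0.3  0.1 -1.5] w23.5
```

View pics/w_hand.png

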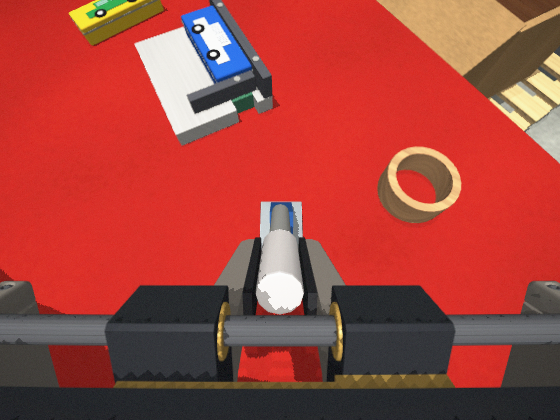

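```bash
python3 - <<'E'
from h import *
R=down(Y)
env.reach(W(.0360,.0976,.20),R); st()
env.movel(W(.0360,.0976,.136),R,rate=.12); env.pause(.3); s=st('hover')
f=shot('wrist','w_hov'); q=(cloud(f)-ORG)@np.c_[EX,EY,[0,0,1]]
h=cv2.cvtColor(f['p'],cv2.COLOR_RGB2HSV)
m=(h[...,1]<90)&(abs(q[...,0]-.036)<.02)&(abs(q[...,1]-.098)<.02)&(q[...,2]>.038)&(q[...,2]<.11)&(f['d']>0); m=big(m)
for z0 in np.arange(.045,.105,.01):
    k=m&(abs(q[...,2]-z0)<.005)
    if k.sum()>5: print('z%.3f'%z0,k.sum(),'x %.1f %.1f'%tuple(np.percentile(q[k][:,0],[1,99])*1e3),'y max %.1f'%(np.percentile(q[k][:,1],98)*1e3))
print('zmin',q[m][:,2].min())
g=(h[...,0]>60)&(h[...,0]<95)&(h[...,1]>80)
uv=project(f,[W(.035,.098,.03),W(.036,.0976,.043)]); print(uv)
u,v=uv[0].astype(int); c=f['p'][max(0,v-60):v+60,u-70:u+70,::-1]; cv2.imwrite('pics/hov_c.png',cv2.resize(c,None,fx=5,fy=5,interpolation=cv2.INTER_NEAREST))
print(q[v-3:v+4:3,u-3:u+4:3,2])
E
```

```text
t38.96 fix [ 36.5  95.6 199.6] F [-0.5  0.6 -0.6] w23.6
hover t39.94 fix [ 36.4  97.7 136.7] F [ 0.6  0.3 -1.4] w23.5
z0.045 6 x 28.7 36.8 y max 107.4
z0.055 75 x 16.7 54.4 y max 107.5
z0.065 64 x 27.4 43.3 y max 107.5
z0.075 58 x 28.5 43.5 y max 107.3
z0.085 77 x 28.0 43.1 y max 107.3
z0.095 79 x 28.2 42.8 y max 107.0
zmin 0.04703946255799757
[[278.91106035 208.07142333]
 [279.96140593 212.20051263]]
[[0.04808032 0.05166522 0.05248343]
 [0.05869278 0.06117644 0.06201346]
 [0.06815145 0.06998381 0.07178989]]
```

View pics/hov_c.png

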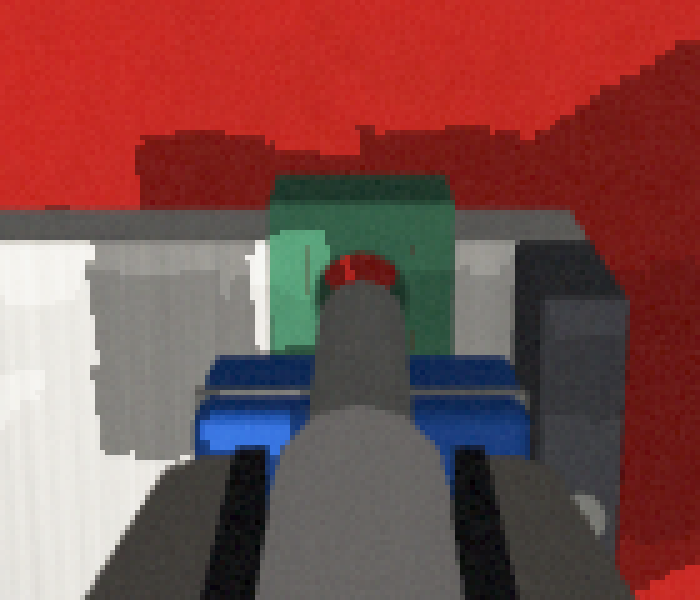

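```bash
python3 - <<'E'
from h import *
f=shot('wrist')
for u,v in [(280.2,198.4),(280.2,197.4),(208+315/5,148+290/5),(208+408/5,148+290/5),(208+270/5,148+300/5),(208+455/5,148+300/5),(280,148+198/5)]:
    print((u,v),np.round(Fx(on_plane(f,[(u,v)],.03)[0])*1e3,1))
h=cv2.cvtColor(f['p'],cv2.COLOR_RGB2HSV)
r,k=flat_rect(f,blue(f),.066); P=on_plane(f,outline(k),.066); print('tin end y',np.percentile([Fx(p)[1] for p in P],[95,99]))
E
```

```text
(280.2, 198.4) [ 36.1 107.8  30. ]
(280.2, 197.4) [ 36.1 108.8  30. ]
(271.0, 206.0) [ 27.1 100.1  30. ]
(289.6, 206.0) [ 45.4 100.1  30. ]
(262.0, 208.0) [18.2 98.1 30. ]
(299.0, 208.0) [54.6 98.  30. ]
(280, 187.6) [ 35.9 118.5  30. ]
tin end y [-0.03510143 -0.03509887]
```

```bash
python3 - <<'E'
from h import *
env.movel(W(.0364,.0977,.127),rate=.05); st('pre')
feel([0,0,-1],.003,11,8,rate=.05)
E
```

```text
pre t40.38 fix [ 36.   97.6 126.4] F [ 0.1 -0.1 -0.8] w23.5
feel 10 of 11 f 1.1 lag mm -0.2
 t43.12 fix [35.9 97.6 93.2] F [-0.  -0.1 -1.8] w23.3
```

```bash
python3 - <<'E'
from h import *
feel([0,0,-1],.0012,6,4)
effector.release(); st('rel')
p=Fx(env.sense()['ee_pos']); env.movel(W(p[0],p[1],.21),rate=.15)
env.reach(W(.03,-.02,.24),down(Y)); st()
f=shot('wrist','w_end'); q=(cloud(f)-ORG)@np.c_[EX,EY,[0,0,1]]
r,k=flat_rect(f,blue(f),.066); print('tin',Fx([*r[0],0])[:2],r[1],r[2]-Y-np.pi/2)
h=cv2.cvtColor(f['p'],cv2.COLOR_RGB2HSV)
m=(abs(q[...,0]-.036)<.03)&(abs(q[...,1]-.098)<.03)&(q[...,2]>.132)&(f['d']>0); m=big(m)
print('top',np.median(q[m],0),np.ptp(q[m],0),m.sum())
g=shot('side'); c=np.vstack([f['p'][40:330,150:450],g['p'][150:300,200:400].repeat(2,0).repeat(2,1)[:290,50:350]])
cv2.imwrite('pics/end.png',c[:,:,::-1])
for cam in('side','top'): print([(np.round(Fx(x['at']),3),round(x['score'],2)) for x in tip_of(cam,'pin')[:1]],[(np.round(Fx(x['at']),3),round(x['score'],2)) for x in search_frame(cam,'pin')[:1]] if cam=='side' else '')
E
```

```text
feel 0 of 6 f -7.9 lag mm 0.9
 t43.38 fix [36.1 97.8 92.9] F [-1.3 -0.6  6.1] w23.2
rel t44.46 fix [35.9 97.6 92. ] F [-0.6 -0.2 -0.1] w91.9
 t45.95 fix [ 29.6 -20.7 239.2] F [ 0.2 -0.3 -0.1] w92.0
tin [0.03600571 0.00870715] (157.57598876953125, 59.35856246948242) -0.0003254482199968045
top [0.03518397 0.09878561 0.13948446] [0.02319013 0.02281381 0.00972104] 630
[(array([0.038, 0.104, 0.003]), 0.54)] [(array([0.035, 0.11 , 0.109]), 0.88)]
[]
```

View pics/end.png

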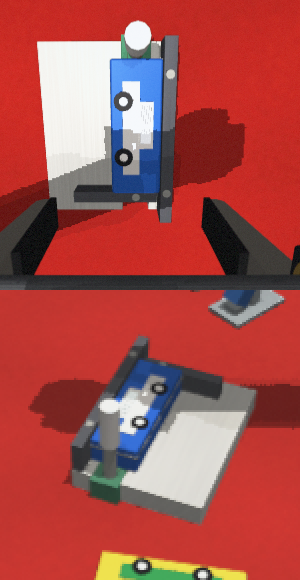

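```bash
python3 - <<'E'
from h import *
workorder.finish_job(); print(env.sense()['t'])
E
```

```text
the job is handed in; nothing more can be done
the job is handed in; nothing more can be done
```

The blue tin is home on the fixture with the pin locking it, and I handed the job in after about 46 s of robot time. The hand-in gave no verdict.

**What I did**
- I set the tin down clear of the fence and let go. I then pushed it against the fence with both open fingers (about 8 N) and against the end stop with the shut fingers (about 6 N).
- I drew the pin out of the rest along its own axis and lowered it into the hole. There was no resistance until it touched the bottom (about 8 N), then I let go.

**Last checks**

| Check | Measured | Needed |
|---|---|---|
| Tin centre, fixture x | 36.0 mm (about 35.6 mm relative to the fence as seen) | 33 to 37 mm |
| Tin angle to the fence | under 0.001 rad | below 0.025 rad |
| Top of pin handle | 139.5 mm | 140 mm when fully down |
| Pin to tin centre | about 90 mm | 88 to 94 mm |

The side view showed the pin upright; I did not measure its tilt.

**What disagreed**
- The cameras differed from each other by 2 to 4 mm along y. I relied on the wrist camera and on feeling for contact.
- The network's pin tip from the side camera was about 5 mm off in y, and from the top camera it did not find the pin. I gave both little weight.
- I did not re-measure the yellow tin, tape roll and carton at the end. My moves were planned clear of all three, and no unexpected force showed at the readings I took.

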